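# Pack the loan kit and hand over its padlock, open

### The job

Pack the loan kit: first set the aluminium heat sink and the orange solder reel gently down in the open blue case. Then, with the padlock lying in its grey holder, turn the dial clockwise until its white pointer clicks in at the red mark, and only then pull the shackle fully out. Lift the open lock out of the holder and finish while still holding it, shackle out, steady over the hasp staple on the front of the case, about 20 cm above the bench, leaving the other things on the bench where they are.

Things in the scene. Friction and masses are not known exactly. Their poses are not given: they have to be found in the camera images.
- case: Open blue steel transit case, fixed, 170 (x) by 220 (y) by 60 mm high, walls 4 mm, inner floor 4 mm above the bench. Its lid is folded back and slopes from the far (+x) rim down to the bench, ending 230 mm from the case's centre. Origin: centre of the underside; x points from the hasp side to the lid side, y along the case, z up.
- hasp (a point): Middle of the small steel staple (26 mm wide, 3 mm radius wire) of the hasp, on the outside of the case's front (-x) wall, 104 mm from the case's centre and 40 mm above the bench.
- heatsink: Loose finned aluminium heat sink, 50 (x) by 36 (y) by 30 mm high, fins along x standing on an 8 mm base; it can be taken across its 36 mm width by the outer fins. Origin: centre of its underside, z up. About 0.09 kg.
- reel: Loose solder reel standing on one flange: two orange flanges of 50 mm diameter, 4 mm thick, 36 mm high over all, silver winding of 42 mm diameter between. Origin: centre of its underside, z (the axis) up. About 0.18 kg.
- holder: Grey lock holder fixed to the bench, 78 (x) by 74 (y) mm, floor 12 mm above the bench, 7 mm high lips at both x ends, 12 mm high corner posts that keep the lock from turning or sliding. In the middle 44 mm of its two y sides it is only 56 mm wide, without walls, so fingers can pass beside the lock. None of it is under the shackle's bow. Origin: centre of underside, x to the shackle.
- lock: Loose brass padlock lying on its back in the holder, back face 12 mm above the bench, body 64 (x) by 62 (y) by 26 mm thick, about 0.4 kg. Origin: centre of its back face; x points to the shackle, z out of the dial face (up). It has 1 mm play and lifts straight up. A red mark on the face, at the edge towards the shackle, is where the pointer must stand; thin dark marks at every click.
- lock_mid (a point): Centre of the padlock's body, 13 mm above the middle of its back face.
- dial (a joint): Angle of the dial's white pointer from the red mark, rad, counterclockwise positive seen from above; starts between 0.35 and 1.4, stops at -0.5 and 1.6. Turn it clockwise to 0. It clicks into a notch every 0.393 rad (22.5 degrees), one of them at 0, at about 0.03 N m, and stays there when let go. Only in the notch at 0 is the shackle free; in others it is blocked after about 2 mm.
- dial_grip (a point): On the dial's axis (middle of the lock), half way up its finger bar, 52 mm above the bench. The dial is a black disc, 48 mm diameter, 6 mm thick, on the lock's face; on it a bar 42 mm long, 11 mm wide, 17 mm high (its top 9 mm above this point) with the white pointer along one half of its top. The bar runs along this point's x axis, which is the pointer's way.
- shackle (a joint): How far the shackle is pulled out of the lock body, m: 0 is shut, 0.016 fully out (a stop). It slides along the lock's +x axis, with about 3 N of friction, and stays where it is left.
- shackle_bar (a point): Middle of the shackle's crossbar, a steel rod of 9 mm diameter along the lock's y axis, straight for 34 mm; when shut it is 77 mm from the middle of the lock (45 mm beyond the body's end) and 25 mm above the bench. Inside the bow there is room 38 mm wide and 40 mm long.
- screwdriver: Bystander: loose screwdriver with red handle, 180 mm long, lying on the bench. Leave alone.
- multimeter: Bystander: loose yellow multimeter, 75 by 145 by 34 mm, lying. Leave alone.
- flux: Bystander: small loose bottle with red cap, 36 mm diameter, 75 mm high. Leave alone.
- mug: Bystander: loose white mug, 80 mm diameter, 90 mm high. Leave alone.
- board: Bystander: loose green circuit board on 6 mm brass feet, 70 by 100 mm, 21 mm high over its parts. Leave alone.
- tape: Bystander: loose blue roll of tape lying flat, 60 mm outer diameter, 18 mm high. Leave alone.
There are look-alikes about, which are no part of the job. There is more than one size of the lock; the job needs the larger. Several things look just like the holder: the one meant starts farthest from the robot's base.

How it is judged:
On the way, in this order (a step that is already met when the one before it is completed fails the run):
1. the heat sink and the reel both lie in the case, let go and at rest, the lock still shut (x of heatsink in the frame of case between -0.075 and 0.075 m and y of heatsink in the frame of case between -0.1 and 0.1 m and z of heatsink in the frame of case between -0.005 and 0.045 m and x of reel in the frame of case between -0.075 and 0.075 m and y of reel in the frame of case between -0.1 and 0.1 m and z of reel in the frame of case between -0.005 and 0.045 m and linear speed of each of heatsink, reel below 0.03 m/s and contact force between the fingers and heatsink below 0.05 N and contact force between the fingers and reel below 0.05 N and value of joint shackle below 0.003 m), for 0.2 s.
2. the dial's pointer stands at the red mark with the shackle still in (value of joint dial between -0.15 and 0.15 rad and value of joint shackle below 0.004 m), for 0.1 s.
3. the shackle is pulled fully out (value of joint shackle above 0.013 m), for 0.1 s.
At the end, for the whole second after the job is handed in: Heat sink and reel rest let go inside the case; the gripper still holds the padlock, shackle out by more than 12 of its 16 mm, the middle of the lock within 70 mm (seen from above) of the hasp staple and 140 to 300 mm above the bench, at rest and touching neither case nor holder (x of heatsink in the frame of case between -0.075 and 0.075 m and y of heatsink in the frame of case between -0.1 and 0.1 m and z of heatsink in the frame of case between -0.005 and 0.045 m and x of reel in the frame of case between -0.075 and 0.075 m and y of reel in the frame of case between -0.1 and 0.1 m and z of reel in the frame of case between -0.005 and 0.045 m and linear speed of each of heatsink, reel, lock below 0.03 m/s and contact force between the fingers and heatsink below 0.05 N and contact force between the fingers and reel below 0.05 N and value of joint shackle above 0.012 m and height (world z) of lock_mid between 0.14 and 0.3 m and horizontal distance between lock_mid and hasp below 0.07 m and contact force between the fingers and lock above 0.5 N and contact force between lock and case below 0.05 N and contact force between lock and holder below 0.05 N); the arm keeps its last pose, push and grip.
It fails at once if a bystander is moved by more than 40 mm (distance of any of screwdriver, multimeter, flux, mug, board, tape from where it was at the start of the episode above 0.04 m).
It fails at once if the heat sink or the reel is dropped (falls free from more than about 30 mm) ((linear speed of heatsink above 0.8 m/s and contact force between the fingers and heatsink below 0.01 N) or (linear speed of reel above 0.8 m/s and contact force between the fingers and reel below 0.01 N)).
It also fails if it takes over 72 s, if anything falls off the work surface, if the arm or the gripper's body presses on something with over 40 N, if the wrist force passes 120 N, or if a joint passes its speed limit or range.

### The arm

A 6-joint arm with a two-finger parallel gripper is mounted at the origin on the work surface. World frame = base frame: x ahead of the robot, y to its left, z up, the work surface at z = 0. Lengths are in m, angles in rad, forces in N, time in s.
With the tool pointing down it reaches from about 0.425 to 0.95 m from the base axis. Payload 3.5 kg.
Tool frame: the origin (TCP) lies on the centre line of the jaws, within the pads' length; the fingertips stand 14 mm ahead of it and the grasp point (between the pads) lies 5 mm behind it (ctrl.finger_overhang is the distance from the TCP to the fingertips, in m); z points along the fingers, y is the line along which they close (so a half turn about z gives the same grasp; the last joint's range is limited). The gripper opens to 85 mm and grips with 20 to 120 N. Pads are 22 mm wide; open, the fingers measure 114 mm over their backs; the gripper's body (76 mm by 85 mm) begins 54 mm behind the grasp point. The pads swing forward as they close: fully open they stand 13 mm farther back than shut.
Start: joints at [-1.458, 0.286, 1.577, -0, 1.279, -0.15], TCP at [0.175, -0.652, 0.245] pointing down, gripper open.
Joint ranges: [-2.77, 2.77], [-0.9, 2.22], [0.21, 2.48], [-1.53, 4.67], [0.24, 2.81], [-2.84, 2.84]. Speed limits (rad/s): [2.79, 2.79, 3.14, 3.14, 3.14, 3.14].

### API

Orientations are given as a unit quaternion [x, y, z, w].
In Python, from plant import ctrl gives the robot as it stands.
- The arm moves only by the tool send_rows, never from a script. Its argument "moves" is text: rows parted by semicolons, each of 7 numbers parted by spaces: the turn, a rotation vector about the tool's x, y, z in units of 360 degrees (1.0 is 360 degrees), then the shift along the tool's x, y, z in units of 20 cm (1.0 is 20 cm), then the gripper's target within -1 to 1 (fully open at 1, half-way at 0, shut at -1). A call has 1 to 12 rows; each row is the pose to reach, as a shift and turn from the pose commanded when the call began, along the tool's axes at that moment, turning the shorter way round; what a row does not reach only later rows make up. A row lasts 1/8 s, in which the tool goes at most 62.5 mm and 10.7 degrees, less where a joint would pass 70% of its speed; a pose out of reach is approached as far as the arm can. A call with a number of a shift or a turn outside -1 to 1 is refused whole. A call with a gripper value outside its range is refused whole. The fingers move at their own pace and stop on an object; "newtons" is the grip in N (left out, the last holds). Time passes only in rows, so rows that repeat a pose let the fingers close. It gives the time, the measured TCP pose, the force, the opening and the grip force at its end, in the units of the state.
- ctrl.get_state(): the state, without advancing time (a new reading comes with each control period).
- ctrl.read_camera(name): name is "scene" or "top" or "wrist"; returns a dict with "image" (400x640x3 uint8, red, green, blue), "fovy" (degrees; the focal length in pixels is half the picture's height over the tangent of half this angle, whatever the lens; pixels are square), "cx", "cy" (the principal point, pixels), "extrinsics" (4x4, takes a point from camera to world coordinates). Camera axes: x right, y up, looking along -z (the intrinsics and any distortion apply to the point x, -y, -z); pixel columns grow to the right and rows downward; lengths in m; the calibration is good to about 2 mm. A picture is of the moment at which its call begins. There is no depth.
- ctrl.sign_off(): hands the job in; it is judged then, once.
The state is a dict: "time": time; "qpos": joint angles; "dq": joint speeds; "joint_efforts": joint torques, N m; "eef_pos": TCP position; "tcp_rot": TCP orientation; "contact_force": force on the tool from outside, world axes, zero at the start; "wrist_torque": the same for the moment, N m; "opening": opening from 0.0 (shut) to 1.0 (fully open); "finger_force": force on a finger pad.
Only numpy, scipy, OpenCV 4.12 (cv2) and the standard library are available. Lean on these libraries where they do the work, as an engineer would, in place of code of your own. Each camera call takes 0.05 s, during which the arm holds its last target. There are 200 camera calls.

## Working session

There is one attempt and no reset: what is moved stays moved. The work goes in short steps, Python scripts to look and compute and a tool call to move; the robot and the scene stay as the last step left them, time stands still between calls to the robot, and variables do not carry over. Pictures are saved under pics/ and viewed, at most 10 in all, crops included, and the job is handed in when it is done.

Besides the shell and the picture viewer there is one more tool, called after "Request:" in YAML: its name, and indented under it one key for each argument. send_rows: Moves the arm, as the interface text tells. Its arguments: {"type":"object","properties":{"moves":{"type":"string"},"newtons":{"type":"number"}},"required":["moves"]}

```bash
mkdir -p pics; cat > h.py <<'E'
import numpy as np, cv2
from plant import ctrl
from scipy.spatial.transform import Rotation as R
def cam(n):
    c=ctrl.read_camera(n); np.savez('cam_%s.npz'%n,**{k:np.array(v) for k,v in c.items()}); return c
def load(n): return np.load('cam_%s.npz'%n)
def pix(c,u,v,z):
    f=200/np.tan(np.radians(float(c['fovy']))/2); E=c['extrinsics']
    d=E[:3,:3]@np.array([(u-c['cx'])/f,-(v-c['cy'])/f,-1]); o=E[:3,3]
    return o+d*(z-o[2])/d[2]
def proj(c,p):
    f=200/np.tan(np.radians(float(c['fovy']))/2); E=c['extrinsics']
    q=E[:3,:3].T@(np.array(p)-E[:3,3]); return float(c['cx'])+f*q[0]/-q[2], float(c['cy'])-f*q[1]/-q[2]
def save(img,name,k=1):
    cv2.imwrite('pics/'+name,cv2.resize(img[...,::-1],None,fx=k,fy=k,interpolation=cv2.INTER_CUBIC))
E
python3 - <<'E'
from h import *
c=cam('top'); save(c['image'],'top.png',1.25)
print({k:c[k] for k in c if k!='image'}); d=cam('scene'); save(d['image'],'scene.png',1.25)
print({k:d[k] for k in d if k!='image'})
print(ctrl.get_state())
E
```

```text
{'fovy': 56.237283063347604, 'cx': 316.91270158489266, 'cy': 198.75423040048355, 'extrinsics': array([[ 0.00991732,  0.98474302, -0.17373207,  0.34018836],
       [-0.99992777,  0.01094595,  0.00496364,  0.00482103],
       [ 0.00678957,  0.1736703 ,  0.98478045,  1.06397016],
       [ 0.        ,  0.        ,  0.        ,  1.        ]])}
{'fovy': 51.9306778390529, 'cx': 322.21311209993223, 'cy': 197.1214924643932, 'extrinsics': array([[ 0.82706748, -0.39422962,  0.40067742,  0.92701044],
       [ 0.56205217,  0.57045775, -0.59889508, -0.60640424],
       [ 0.00753264,  0.72052825,  0.69338467,  0.75242603],
       [ 0.        ,  0.        ,  0.        ,  1.        ]])}
{'time': 0.1, 'qpos': array([-1.45797501e+00,  2.87130115e-01,  1.57803253e+00, -3.77656946e-06,
        1.27859318e+00, -1.50001661e-01]), 'dq': array([ 0.00127194, -0.00305826, -0.00213648,  0.00072606,  0.00061914,
       -0.00092798]), 'joint_efforts': array([ 1.64702335e-03, -4.07293904e+01, -2.93697739e+01, -5.17254148e-05,
        3.43678003e-03,  4.82065332e-06]), 'eef_pos': array([ 0.17533271, -0.65124792,  0.24404905]), 'tcp_rot': array([ 9.91377278e-01,  1.31034056e-01,  1.82983198e-05, -1.08142999e-03]), 'contact_force': array([ 0.2160732 , -0.36732891, -0.2583211 ]), 'wrist_torque': array([0.04599043, 0.00365535, 0.00138913]), 'finger_force': 0.0, 'opening': 0.9981249425972429}
```

View pics/top.png

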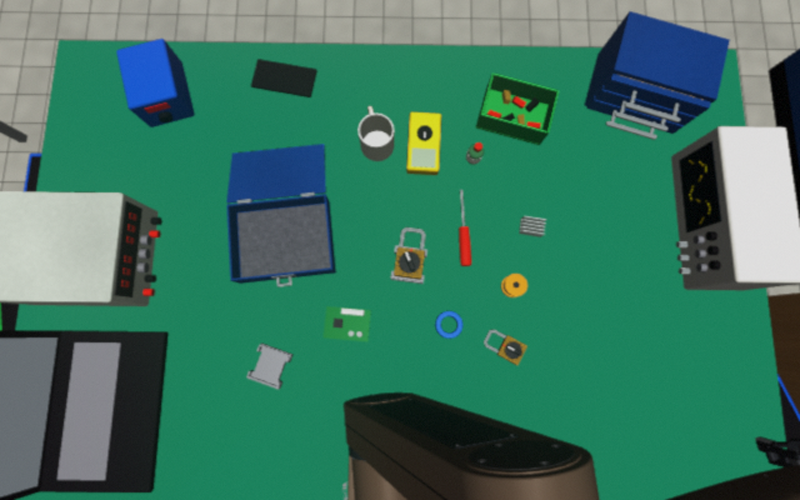

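View pics/scene.png

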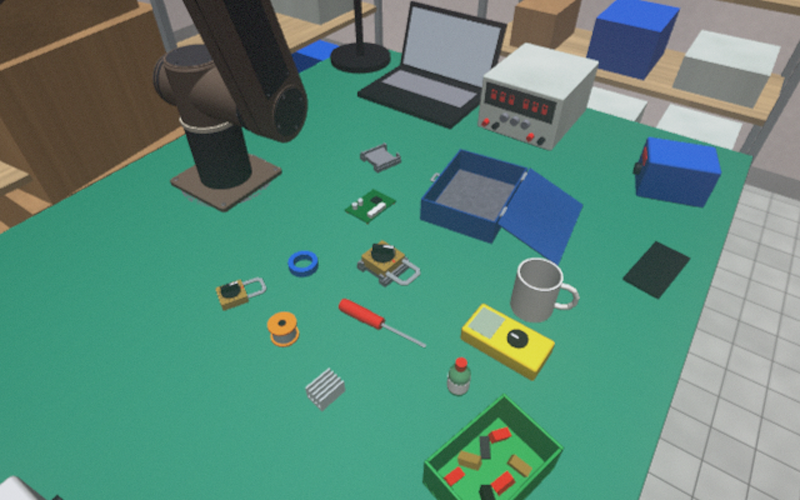

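Top picture (1.25x): three holder/lock look-alikes. There is a padlock in a grey holder at (409,262), a smaller padlock without a holder at (512,350), and an empty grey holder at (270,367). The one at (409,262) fits, being the larger lock in the holder farthest from the base. The heat sink is at (533,226), the reel at (514,286), and the case at (281,240) with its hasp at (285,281). I'll confirm with an enlarged crop.

```bash
python3 - <<'E'
from h import *
c=load('top'); im=c['image']
a=im[175:250,297:357]; b=im[165:240,390:450]
save(np.hstack([a,b]),'crop.png',6.5)
for n,u,v,z in [('hs',426.5,181,.03),('reel',411,229,.036),('lock',327,209,.05),('hasp',228,225,.04),('case',225,192,.004),('caseL',185,224,.06),('caseR',267.5,217,.06),('caseTL',184,160,.06),('caseTR',262,155,.06),('empty',216,294,.012)]: print(n,pix(c,u,v,z).round(4))
E
```

```text
hs [ 0.5772 -0.3105  0.03  ]
reel [ 0.4398 -0.2604  0.036 ]
lock [ 0.4909 -0.0282  0.05  ]
hasp [0.4451 0.2425 0.04  ]
case [0.544  0.2644 0.004 ]
caseL [0.4445 0.3533 0.06  ]
caseR [0.4658 0.1326 0.06  ]
caseTL [0.6221 0.3687 0.06  ]
caseTR [0.639  0.1535 0.06  ]
empty [0.259  0.2721 0.012 ]
```

View pics/crop.png

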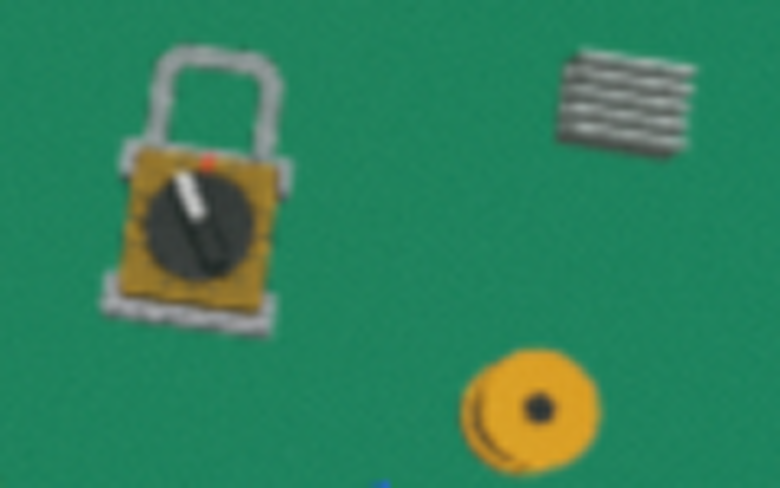

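The crop confirms it: lock body centred at crop (199,229), red mark at (208,162), pointer tip at (182,178), crossbar at (220,55). The heat sink top is at about (634,100) with its fins along (583,52)-(695,68), and the reel hole is at (540,408).

```bash
python3 - <<'E'
from h import *
c=load('top')
L=lambda X,Y,z: pix(c,297+X/6.5-.5,175+Y/6.5-.5,z)
Rr=lambda X,Y,z: pix(c,390+(X-390)/6.5-.5,165+Y/6.5-.5,z)
body=np.mean([L(132,150,.038),L(280,163,.038),L(265,312,.038),L(118,292,.038)],0)
red=L(208,162,.038);p=L(182,178,.061);q=L(222,265,.061);bar=L(220,55,.025)
an=lambda d:np.degrees(np.arctan2(d[1],d[0]))
print('body',body,'red dir',an(red-body),'bar',bar,an(bar-body),np.linalg.norm((bar-body)[:2]),'ptr',(p+q)/2,an(p-q),np.linalg.norm(p-q))
for n,pts in [('hs',[(583,52),(695,68),(685,150),(570,135)])]:
    P=[Rr(*a,.03) for a in pts]; print(n,np.mean(P,0),an(P[1]-P[0]),an(P[2]-P[3]),[np.linalg.norm(P[i]-P[i-1]).round(4) for i in range(4)])
print('reel',Rr(540,408,.036), 'side red',an(L(280,163,.038)-L(265,312,.038)),an(L(132,150,.038)-L(118,292,.038)))
s=ctrl.get_state(); r=R.from_quat(s['tcp_rot']).as_matrix(); print(s['eef_pos'],r.round(4))
E
```

```text
body [ 0.49068845 -0.02881193  0.038     ] red dir -7.487047695490494 bar [ 0.56945706 -0.03812302  0.025     ] -6.741545004952149 0.07931701671807458 ptr [ 0.49048593 -0.02936657  0.061     ] 24.807141560470942 0.0401768929239499
hs [ 0.5799073  -0.31183533  0.03      ] -97.73429857482056 -96.9751356873074 [np.float64(0.0379), np.float64(0.0493), np.float64(0.0372), np.float64(0.0502)]
reel [ 0.44465081 -0.26487281  0.036     ] side red -5.693808091042788 -4.971050740418743
[ 0.17533271 -0.65124792  0.24404905] [[ 9.657e-01  2.598e-01 -2.000e-04]
 [ 2.598e-01 -9.657e-01  2.100e-03]
 [ 3.000e-04 -2.100e-03 -1.000e+00]]
```

```bash
cat >> h.py <<'E'
def go(p,yaw,s=None):
    """target TCP pos and yaw (deg) of tool x, tool straight down -> row numbers"""
    s=s or ctrl.get_state(); r=R.from_quat(s['tcp_rot']); t=np.radians(yaw)
    g=R.from_matrix(np.array([[np.cos(t),np.sin(t),0],[np.sin(t),-np.cos(t),0],[0,0,-1.]]))
    rv=(r.inv()*g).as_rotvec(); d=r.inv().apply(np.array(p)-s['eef_pos'])
    print('turn',(rv/2/np.pi).round(4),'shift',(d/.2).round(4),'rows>=',max(np.linalg.norm(d)/.0625,np.degrees(np.linalg.norm(rv))/10.7).round(1))
E
python3 - <<'E'
from h import *
print(ctrl.finger_overhang)
go([.40,-.47,.22],50)
E
```

```text
0.014
turn [-0.0003 -0.0002 -0.0971] shift [ 1.3202 -0.583   0.1219] rows>= 4.6
```

Request:
send_rows:
  moves: "0 0 -0.09 1 -0.5 0.1 1; 0 0 -0.09 1 -0.5 0.1 1; 0 0 -0.09 1 -0.5 0.1 1; 0 0 -0.09 1 -0.5 0.1 1; 0 0 -0.09 1 -0.5 0.1 1; 0 0 -0.09 1 -0.5 0.1 1"

```text
time: 0.85
eef_pos: [0.3422, -0.5036, 0.2252]
tcp_rot: [0.915, 0.402, -0.0, -0.0]
contact_force: [-0.5, -0.2, 0.1]
opening: 1.001
finger_force: 0.0
```

```bash
python3 - <<'E'
from h import *
go([.58,-.312,.1],82.6)
E
```

```text
turn [-0.0001  0.0001 -0.0976] shift [1.5101 0.2286 0.6252] rows>= 5.3
```

Request:
send_rows:
  moves: "0 0 -0.0976 1 0.15 0.4 1; 0 0 -0.0976 1 0.15 0.4 1; 0 0 -0.0976 1 0.15 0.4 1; 0 0 -0.0976 1 0.15 0.4 1; 0 0 -0.0976 1 0.15 0.4 1; 0 0 -0.0976 1 0.15 0.4 1"

```text
time: 1.6
eef_pos: [0.4991, -0.3779, 0.1457]
tcp_rot: [0.752, 0.659, -0.0, 0.0]
contact_force: [-0.7, 0.6, 0.1]
opening: 0.996
finger_force: 0.0
```

```bash
python3 - <<'E'
from h import *
go([.58,-.312,.1],82.6); go([.58,-.312,.02],82.6)
c=cam('wrist'); save(c['image'],'w1.png',1.25)
print(ctrl.get_state()['eef_pos'],proj(c,[.58,-.312,.03]),proj(c,[.445,-.265,.036]))
E
```

```text
turn [ 0.      0.0001 -0.0004] shift [0.3797 0.3576 0.2285] rows>= 1.8
turn [ 0.      0.0001 -0.0004] shift [0.3801 0.3575 0.6285] rows>= 2.6
[ 0.49909959 -0.3780811   0.14609579] (np.float64(413.9306392923986), np.float64(111.2511774429102)) (np.float64(227.19588436857242), np.float64(69.47287690937972))
```

View pics/w1.png

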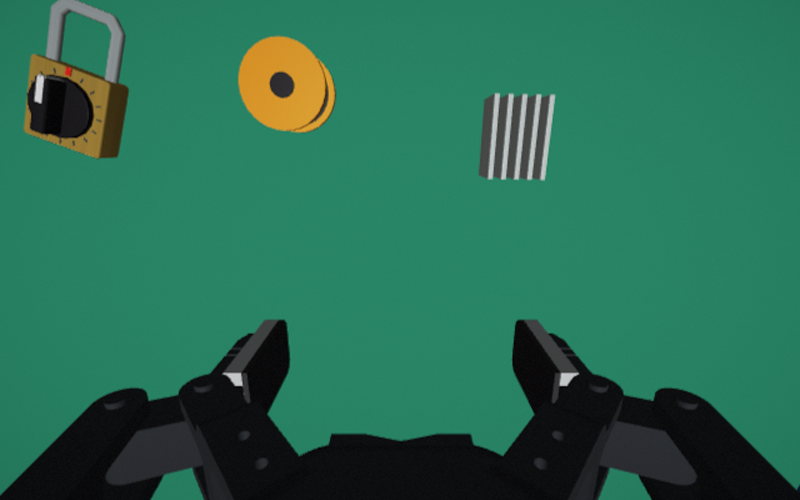

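Wrist view: the heat sink top is centred at (521,137) and the reel hole at (282,85) in the 1.25x picture, within 3 px of the prediction. The small lock is at top left.

```bash
python3 - <<'E'
from h import *
c=load('wrist')
P=[pix(c,u/1.25-.1,v/1.25-.1,.03) for u,v in [(491,94),(555,95),(547,180),(485,179)]]
an=lambda d:np.degrees(np.arctan2(d[1],d[0]))
print(np.mean(P,0),an(P[1]-P[2]),an(P[0]-P[3]),pix(c,225.5,67.9,.036))
m=np.mean(P,0); go([m[0],m[1],.02],82.6)
E
```

```text
[ 0.58116819 -0.31161346  0.03      ] 83.23848667190623 81.96557389835529 [ 0.44400791 -0.26380829  0.036     ]
turn [ 0.0001  0.0002 -0.0004] shift [0.3841 0.3626 0.6303] rows>= 2.6
```

Request:
send_rows:
  moves: "0 0 0 0.383 0.362 0.1 1; 0 0 0 0.383 0.362 0.1 1; 0 0 0 0.383 0.362 0.1 1; 0 0 0 0.383 0.362 0.4 1; 0 0 0 0.383 0.362 0.63 1; 0 0 0 0.383 0.362 0.63 1; 0 0 0 0.383 0.362 0.63 -0.5; 0 0 0 0.383 0.362 0.63 -0.5; 0 0 0 0.383 0.362 0.63 -0.5; 0 0 0 0.383 0.362 0.63 -0.5; 0 0 0 0.383 0.362 0.63 -0.5; 0 0 0 0.383 0.362 0.63 -0.5"
  newtons: 30

```text
time: 3.15
eef_pos: [0.583, -0.3108, 0.0222]
tcp_rot: [0.751, 0.66, 0.0, 0.002]
contact_force: [-0.9, -0.2, 6.8]
opening: 0.415
finger_force: 31.5
```

Request:
send_rows:
  moves: "0 0 0 0 0 -0.3 -0.5; 0 0 0 0 0 -0.6 -0.5; 0 0 0 0 0 -0.9 -0.5; 0 0 0 0.25 0.03 -0.95 -0.5; 0 0 0 0.5 0.06 -0.95 -0.5; 0 0 0 0.75 0.1 -0.95 -0.5; 0 0 0 1 0.13 -0.95 -0.5; 0 0 0 1 0.13 -0.95 -0.5"

```text
time: 4.15
eef_pos: [0.6333, -0.1108, 0.2092]
tcp_rot: [0.75, 0.662, 0.0, -0.0]
contact_force: [-0.9, -0.1, -0.1]
opening: 0.413
finger_force: 30.7
```

```bash
python3 - <<'E'
from h import *
c=load('top'); 
go([.542,.297,.2],95); print(ctrl.get_state()['opening'])
E
```

```text
turn [-0.0001 -0.0001 -0.0336] shift [ 1.967  -0.7054  0.0479] rows>= 6.7
0.4128198428195649
```

Request:
send_rows:
  moves: "0 0 -0.0168 0.25 -0.09 0 -0.5; 0 0 -0.0168 0.5 -0.18 0 -0.5; 0 0 -0.0168 0.75 -0.27 0 -0.5; 0 0 -0.0168 1 -0.35 0 -0.5; 0 0 -0.0168 1 -0.35 0 -0.5"

```text
time: 4.78
eef_pos: [0.5884, 0.0951, 0.2092]
tcp_rot: [0.714, 0.7, -0.0, -0.0]
contact_force: [0.3, -0.2, 0.1]
opening: 0.412
finger_force: 30.7
```

```bash
python3 - <<'E'
from h import *
go([.542,.297,.2],95); go([.542,.297,.0275],95)
E
```

```text
turn [-0.0001 -0.     -0.017 ] shift [ 1.0047 -0.2518  0.0466] rows>= 3.3
turn [-0.0001 -0.     -0.017 ] shift [ 1.0045 -0.2513  0.9091] rows>= 4.4
```

Request:
send_rows:
  moves: "0 0 -0.017 0.25 -0.06 0 -0.5; 0 0 -0.017 0.5 -0.12 0 -0.5; 0 0 -0.017 0.75 -0.19 0 -0.5; 0 0 -0.017 1 -0.25 0 -0.5; 0 0 -0.017 1 -0.25 0 -0.5; 0 0 -0.017 1 -0.25 0.2 -0.5; 0 0 -0.017 1 -0.25 0.45 -0.5; 0 0 -0.017 1 -0.25 0.65 -0.5; 0 0 -0.017 1 -0.25 0.75 -0.5; 0 0 -0.017 1 -0.25 0.75 -0.5"

```text
time: 6.02
eef_pos: [0.544, 0.2924, 0.058]
tcp_rot: [0.678, 0.735, -0.001, -0.001]
contact_force: [0.1, 0.1, -0.3]
opening: 0.421
finger_force: 30.6
```

```bash
python3 - <<'E'
from h import *
go([.542,.297,.027],95)
c=cam('wrist');d=cam('top')
save(np.hstack([c['image'][:,100:500],d['image'][100:300,130:330].repeat(2,0).repeat(2,1)]),'chk.png',1)
E
```

```text
turn [-0.0005  0.0002 -0.0009] shift [ 0.0239 -0.0075  0.155 ] rows>= 0.5
```

View pics/chk.png

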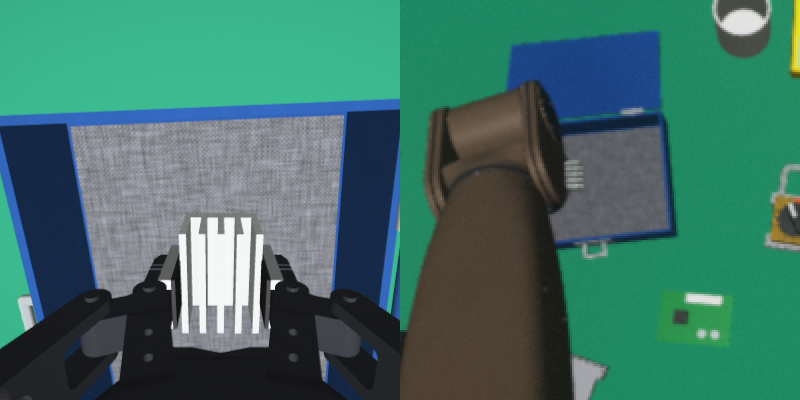

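The heat sink at (220,275) hangs centred between the case walls. I'll lower it and release.

Request:
send_rows:
  moves: "0 0 0 0.02 0 0.07 -0.5; 0 0 0 0.02 0 0.12 -0.5; 0 0 0 0.02 0 0.15 -0.5; 0 0 0 0.02 0 0.155 -0.5; 0 0 0 0.02 0 0.155 -0.5; 0 0 0 0.02 0 0.155 0; 0 0 0 0.02 0 0.155 0.4; 0 0 0 0.02 0 0.155 0.4; 0 0 0 0.02 0 0.155 0.4; 0 0 0 0.02 0 -0.1 0.4; 0 0 0 0.02 0 -0.4 0.4; 0 0 0 0.02 0 -0.7 0.4"

```text
time: 7.62
eef_pos: [0.5436, 0.2977, 0.2009]
tcp_rot: [0.677, 0.736, -0.0, -0.0]
contact_force: [0.8, 0.3, 0.1]
opening: 0.698
finger_force: 0.0
```

```bash
python3 - <<'E'
from h import *
go([.444,-.264,.2],80); 
E
```

```text
turn [-0.0001  0.      0.041 ] shift [-2.7577 -0.7291  0.005 ] rows>= 9.1
```

Request:
send_rows:
  moves: "0 0 0 -0.3 -0.07 0 1; 0 0 0 -0.6 -0.15 0 1; 0 0 0 -0.9 -0.23 0 1; 0 0 0 -1 -0.25 0 1"

```text
time: 8.12
eef_pos: [0.5099, 0.0918, 0.1994]
tcp_rot: [0.678, 0.735, -0.0, 0.0]
contact_force: [0.5, 1.1, -0.2]
opening: 0.999
finger_force: 0.0
```

Request:
send_rows:
  moves: "0 0 0 -0.3 -0.07 0 1; 0 0 0 -0.6 -0.15 0 1; 0 0 0 -0.9 -0.23 0 1; 0 0 0 -1 -0.25 0 1; 0 0 0 -1 -0.25 0 1; 0 0 0 -1 -0.25 0 1"

```text
time: 8.88
eef_pos: [0.4774, -0.1084, 0.1993]
tcp_rot: [0.677, 0.736, 0.0, -0.0]
contact_force: [-0.5, -0.0, 0.2]
opening: 1.003
finger_force: 0.0
```

```bash
python3 - <<'E'
from h import *
go([.444,-.264,.12],95); go([.444,-.264,.022],95)
c=cam('wrist'); print(proj(c,[.444,-.264,.036]))
im=c['image']; hsv=cv2.cvtColor(im,cv2.COLOR_RGB2HSV); m=cv2.inRange(hsv,(12,150,150),(25,255,255)); n,l,s,ce=cv2.connectedComponentsWithStats(m); print(s[1:][s[1:,4]>150],ce[1:][s[1:,4]>150])
d=cam('top'); print(d['image'][190:215,225:228].mean((1)).astype(int)[::8]); save(d['image'][110:240,170:290],'ct.png',4)
E
```

```text
turn [-0.     -0.0001 -0.0006] shift [-0.7616 -0.2314  0.3959] rows>= 2.8
turn [-0.     -0.0001 -0.0006] shift [-0.7618 -0.2314  0.8859] rows>= 3.8
(np.float64(279.99570257181466), np.float64(322.74824890792206))
[[ 304   67   46   75 1003]
 [ 352   75   32   39  412]
 [ 337  117   39   31  440]
 [ 549  123   91   74  272]
 [ 259  289   45   53 1398]] [[320.20438684 102.30309073]
 [372.46601942  91.4684466 ]
 [359.99090909 136.125     ]
 [574.86029412 150.13235294]
 [280.83690987 319.32403433]]
[[ 90  93 100]
 [ 93  97 102]
 [ 91  95 101]
 [ 88  93  98]]
```

Request:
send_rows:
  moves: "0 0 0 -0.3 -0.1 0 1; 0 0 0 -0.6 -0.2 0 1; 0 0 0 -0.76 -0.23 0 1; 0 0 0 -0.76 -0.23 0.1 1; 0 0 0 -0.76 -0.23 0.4 1; 0 0 0 -0.76 -0.23 0.7 1; 0 0 0 -0.76 -0.23 0.87 1; 0 0 0 -0.76 -0.23 0.87 -0.2; 0 0 0 -0.76 -0.23 0.87 -0.2; 0 0 0 -0.76 -0.23 0.87 -0.2; 0 0 0 -0.76 -0.23 0.87 -0.2; 0 0 0 -0.76 -0.23 0.87 -0.2"
  newtons: 40

```text
time: 10.48
eef_pos: [0.4457, -0.2653, 0.0274]
tcp_rot: [0.677, 0.736, 0.0, 0.002]
contact_force: [0.6, 1.4, 6.5]
opening: 0.558
finger_force: 41.8
```

View pics/ct.png

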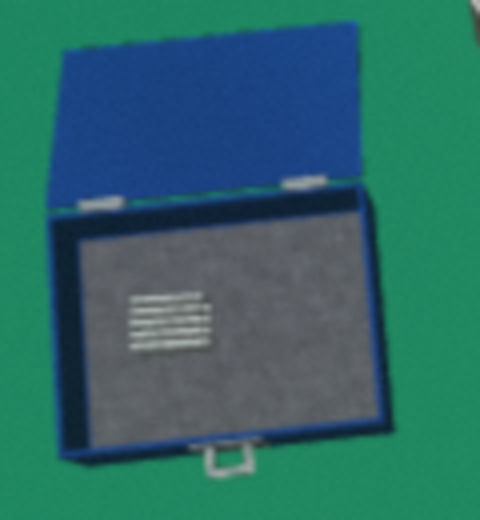

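The heat sink stands upright in the case at (170,320) in the crop. The hasp is at (230,455). The reel is gripped, so I'll lift it and carry it over.

Request:
send_rows:
  moves: "0 0 0 0 0 -0.25 -0.2; 0 0 0 0 0 -0.55 -0.2; 0 0 0 0 0 -0.85 -0.2; 0 0 0 0.2 0.02 -0.9 -0.2; 0 0 0 0.45 0.06 -0.9 -0.2; 0 0 0 0.7 0.1 -0.9 -0.2; 0 0 0 0.95 0.14 -0.9 -0.2; 0 0 0 1 0.15 -0.9 -0.2"

```text
time: 11.48
eef_pos: [0.4566, -0.0601, 0.2046]
tcp_rot: [0.676, 0.737, -0.0, -0.001]
contact_force: [-0.3, 0.2, -2.1]
opening: 0.556
finger_force: 42.3
```

```bash
python3 - <<'E'
from h import *
go([.550,.203,.2],95)
E
```

```text
turn [-0.0002 -0.0001 -0.0001] shift [1.2701 0.5793 0.0231] rows>= 4.5
```

Request:
send_rows:
  moves: "0 0 0 0.25 0.12 0 -0.2; 0 0 0 0.5 0.24 0 -0.2; 0 0 0 0.75 0.37 0 -0.2; 0 0 0 0.95 0.48 0 -0.2; 0 0 0 1 0.57 0 -0.2; 0 0 0 1 0.57 0 -0.2"

```text
time: 12.22
eef_pos: [0.5551, 0.1461, 0.2047]
tcp_rot: [0.677, 0.736, -0.001, -0.0]
contact_force: [0.1, -0.7, -2.1]
opening: 0.555
finger_force: 42.4
```

```bash
python3 - <<'E'
from h import *
go([.550,.203,.0335],95)
E
```

```text
turn [-0.0002  0.0001 -0.0005] shift [ 2.861e-01 -6.000e-04  8.557e-01] rows>= 2.9
```

Request:
send_rows:
  moves: "0 0 0 0.286 0 0 -0.2; 0 0 0 0.286 0 0 -0.2; 0 0 0 0.286 0 0.3 -0.2; 0 0 0 0.286 0 0.55 -0.2; 0 0 0 0.286 0 0.75 -0.2; 0 0 0 0.286 0 0.83 -0.2; 0 0 0 0.286 0 0.856 -0.2; 0 0 0 0.286 0 0.856 -0.2; 0 0 0 0.286 0 0.856 0.2; 0 0 0 0.286 0 0.856 0.6; 0 0 0 0.286 0 0.856 0.6; 0 0 0 0.286 0 0.856 0.6"

```text
time: 13.72
eef_pos: [0.55, 0.2033, 0.0345]
tcp_rot: [0.677, 0.736, 0.0, 0.0]
contact_force: [0.3, 0.4, -0.3]
opening: 0.796
finger_force: 0.0
```

Request:
send_rows:
  moves: "0 0 0 0 0 -0.2 0.6; 0 0 0 0 0 -0.5 0.6; 0 0 0 0 0 -0.8 0.6; 0 0 0 0 0 -0.85 0.6"

```text
time: 14.22
eef_pos: [0.5527, 0.2039, 0.2106]
tcp_rot: [0.677, 0.736, 0.004, 0.003]
contact_force: [-0.1, 0.2, -0.1]
opening: 0.796
finger_force: 0.0
```

```bash
python3 - <<'E'
from h import *
c=cam('wrist'); save(c['image'],'w3.png',1)
go([.535,-.034,.19],25)
E
```

```text
turn [ 0.0011 -0.0009  0.1938] shift [-1.1775 -0.1835  0.093 ] rows>= 6.5
```

View pics/w3.png

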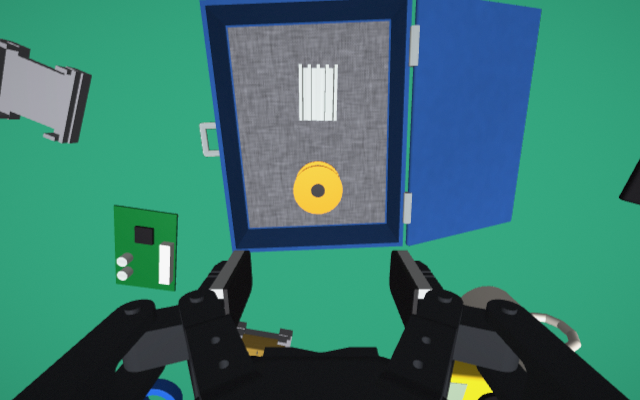

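Both parts stand in the case: heat sink at (318,93), reel at (318,190). Next, the lock.

Request:
send_rows:
  moves: "0 0 0 -0.3 0.05 0 0.6; 0 0 0 -0.6 0.1 0 0.6; 0 0 0 -0.9 0.1 0 0.6; 0 0 0 -1 0.1 0 0.6"

```text
time: 14.78
eef_pos: [0.5854, 0.0028, 0.2017]
tcp_rot: [0.678, 0.735, -0.001, -0.002]
contact_force: [0.6, 0.2, -0.5]
opening: 0.799
finger_force: 0.0
```

```bash
python3 - <<'E'
from h import *
go([.48,-.13,.16],84)
E
```

```text
turn [-0.0006 -0.0001  0.0293] shift [-0.6201 -0.5772  0.2103] rows>= 2.8
```

Request:
send_rows:
  moves: "0 0 0.029 -0.3 -0.3 0 0.6; 0 0 0.029 -0.62 -0.577 0.1 0; 0 0 0.029 -0.62 -0.577 0.2 -0.2; 0 0 0.029 -0.62 -0.577 0.2 -0.2; 0 0 0.029 -0.62 -0.577 0.2 -0.2; 0 0 0.029 -0.62 -0.577 0.2 -0.2"

```text
time: 15.52
eef_pos: [0.4827, -0.1268, 0.1648]
tcp_rot: [0.741, 0.672, 0.0, 0.001]
contact_force: [-0.5, 0.5, 0.2]
opening: 0.404
finger_force: 0.0
```

```bash
python3 - <<'E'
from h import *
c=cam('wrist'); print(ctrl.get_state()['eef_pos'])
u,v=proj(c,[.4906,-.029,.04]); print(u,v)
u,v=int(u),int(v); y0=max(v-90,0);x0=max(u-100,0); print(x0,y0)
save(c['image'][y0:y0+180,x0:x0+240],'w4.png',3.3)
E
```

```text
[ 0.4826909  -0.12674059  0.16486072]
319.07423523836985 81.90468319325635
219 0
```

View pics/w4.png

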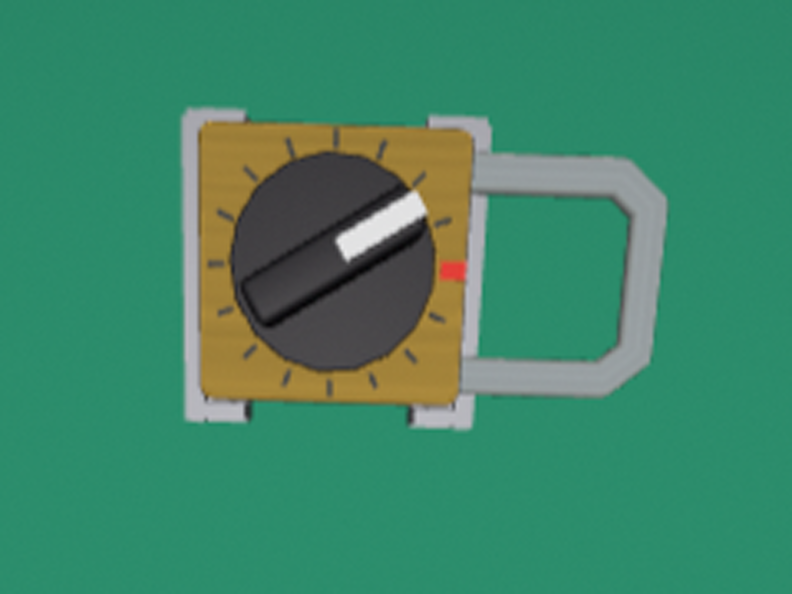

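The close-up shows the pointer axis from (256,308) to (422,203), the red mark at (453,271), and the crossbar at about (645,275). The pointer stands between the first and second click marks from red.

```bash
python3 - <<'E'
from h import *
c=load('wrist')
W=lambda X,Y,z: pix(c,219+X/3.3-.35,0+Y/3.3-.35,z)
an=lambda d:np.degrees(np.arctan2(d[1],d[0]))
P=[W(*a,.038) for a in [(202,122),(474,130),(460,405),(200,398)]]
print('body',np.mean(P,0),an(P[1]-P[0]),an(P[2]-P[3]),an(P[0]-P[3]),an(P[1]-P[2]))
a,b=W(256,308,.061),W(422,203,.061); print('bar',(a+b)/2,an(b-a),np.linalg.norm(b-a))
m=np.mean(P,0);print('red',an(W(453,271,.038)-m),'disc',W(333,262,.044)); x=W(645,275,.025); print('shk',x,an(x-m),np.linalg.norm((x-m)[:2]))
go([.490,-.0285,.12],26.5); go([.490,-.0285,.0605],26.5)
E
```

```text
body [ 0.49129285 -0.0282577   0.038     ] -7.055443852093396 -7.05040185659847 81.8292055592366 83.41727907313067
bar [ 0.49214275 -0.02816503  0.061     ] 24.861120726595864 0.04160260385207286
red -6.581967821614859 disc [ 0.49114142 -0.02739971  0.044     ]
shk [ 0.56891881 -0.03595312  0.025     ] -5.661500785979444 0.07800646760168944
turn [ 2.000e-04 -1.000e-04  1.609e-01] shift [ 0.4925 -0.0116  0.2242] rows>= 5.4
turn [ 2.000e-04 -1.000e-04  1.609e-01] shift [ 0.4926 -0.012   0.5217] rows>= 5.4
```

Request:
send_rows:
  moves: "0 0 0.03 0.2 0 0 -0.3; 0 0 0.06 0.35 0 0 -0.3; 0 0 0.09 0.494 -0.003 0 -0.3; 0 0 0.12 0.494 -0.003 0.1 -0.3; 0 0 0.15 0.494 -0.003 0.2 -0.3; 0 0 0.165 0.494 -0.003 0.25 -0.3; 0 0 0.165 0.494 -0.003 0.25 -0.3; 0 0 0.165 0.494 -0.003 0.25 -0.3"

```text
time: 16.58
eef_pos: [0.4915, -0.0289, 0.115]
tcp_rot: [0.976, 0.217, 0.001, 0.0]
contact_force: [0.3, -0.1, 0.6]
opening: 0.347
finger_force: 0.0
```

```bash
python3 - <<'E'
from h import *
go([.4913,-.028,.0605],25)
E
```

```text
turn [ 0.0001 -0.0002  0.0002] shift [ 0.0004 -0.0046  0.2723] rows>= 0.9
```

Request:
send_rows:
  moves: "0 0 0 0 -0.004 0.13 -0.3; 0 0 0 0 -0.004 0.24 -0.3; 0 0 0 0 -0.004 0.272 -0.3; 0 0 0 0 -0.004 0.272 -0.3; 0 0 0 0 -0.004 0.272 -1; 0 0 0 0 -0.004 0.272 -1; 0 0 0 0 -0.004 0.272 -1; 0 0 0 0 -0.004 0.272 -1"
  newtons: 25

```text
time: 17.58
eef_pos: [0.4915, -0.0288, 0.061]
tcp_rot: [0.976, 0.216, 0.001, 0.001]
contact_force: [-0.5, 0.5, 6.3]
opening: 0.122
finger_force: 28.8
```

Request:
send_rows:
  moves: "0 0 0.015 0 0 0 -1; 0 0 0.03 0 0 0 -1; 0 0 0.045 0 0 0 -1; 0 0 0.06 0 0 0 -1; 0 0 0.075 0 0 0 -1; 0 0 0.084 0 0 0 -1; 0 0 0.089 0 0 0 -1; 0 0 0.089 0 0 0 -1; 0 0 0.089 0 0 0 -1"

```text
time: 18.7
eef_pos: [0.4915, -0.0288, 0.061]
tcp_rot: [0.998, -0.062, 0.001, 0.0]
contact_force: [-1.1, -0.4, 5.2]
opening: 0.118
finger_force: 28.9
```

```bash
python3 - <<'E'
from h import *
s=ctrl.get_state(); print(R.from_quat(s['tcp_rot']).as_matrix()[:2,0], s['wrist_torque'], s['eef_pos'])
E
```

```text
[ 0.99230184 -0.12382065] [-0.05261616  0.13718938 -0.08300671] [ 0.49149658 -0.02882038  0.06101977]
```

Request:
send_rows:
  moves: "0 0 0 0 0 0 -0.3; 0 0 0 0 0 0 -0.3; 0 0 0 0 0 -0.05 -0.3; 0 0 0 0 0 -0.25 -0.3; 0 0 -0.03 0 0.1 -0.5 -0.3; 0 0 -0.06 0 0.2 -0.5 -0.3; 0 0 -0.09 0.05 0.3 -0.5 -0.3; 0 0 -0.12 0.1 0.4 -0.5 -0.3; 0 0 -0.15 0.15 0.5 -0.5 -0.3; 0 0 -0.18 0.15 0.5 -0.5 -0.3; 0 0 -0.21 0.15 0.5 -0.5 -0.3; 0 0 -0.25 0.15 0.5 -0.5 -0.3"

```text
time: 20.2
eef_pos: [0.5077, -0.1315, 0.1601]
tcp_rot: [0.771, 0.637, 0.0, 0.0]
contact_force: [-0.9, -1.0, -0.5]
opening: 0.352
finger_force: 0.0
```

```bash
python3 - <<'E'
from h import *
c=cam('wrist'); print(ctrl.get_state()['eef_pos'])
u,v=proj(c,[.53,-.032,.04]); print(u,v)
u,v=int(u),int(v); y0=max(v-90,0);x0=max(u-120,0); print(x0,y0)
save(c['image'][y0:y0+180,x0:x0+240],'w5.png',3.3); go([.5683,-.0368,.09],83); go([.5683,-.0368,.021],83)
E
```

```text
[ 0.50775134 -0.1314423   0.16010972]
325.6360379481805 75.78146893662549
205 0
turn [ 0.   -0.   -0.01] shift [0.5208 0.2105 0.3506] rows>= 2.1
turn [ 0.   -0.   -0.01] shift [0.5208 0.2104 0.6956] rows>= 2.9
```

View pics/w5.png

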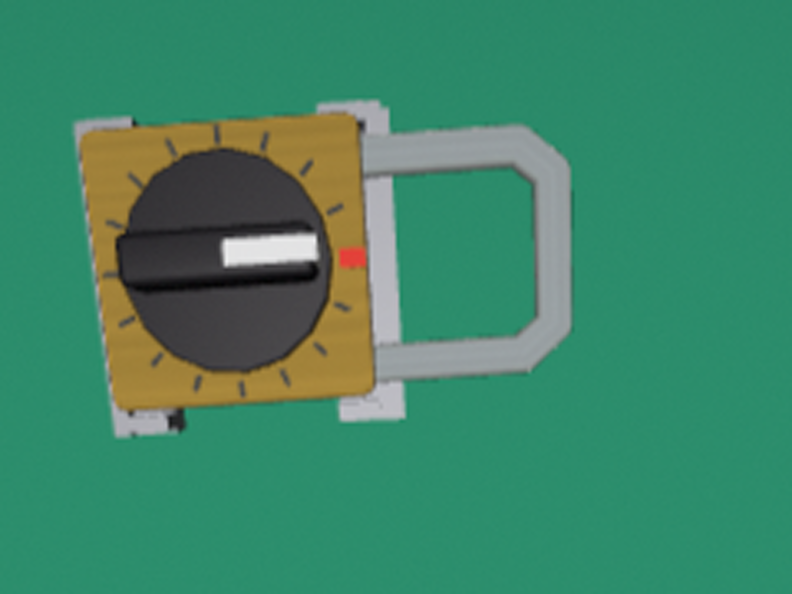

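The pointer at (270,250) is in line with the red mark (352,257), and the crossbar is at (555,248). I'll check the bar position and go down onto it.

```bash
python3 - <<'E'
from h import *
c=load('wrist'); W=lambda X,Y,z: pix(c,205+X/3.3-.35,Y/3.3-.35,z)
print(W(555,248,.0275))
E
```

```text
[ 0.56769104 -0.03697432  0.0275    ]
```

Request:
send_rows:
  moves: "0 0 -0.01 0.26 0.21 0 -0.3; 0 0 -0.01 0.52 0.21 0 -0.3; 0 0 -0.01 0.521 0.21 0.2 -0.3; 0 0 -0.01 0.521 0.21 0.3 -0.3; 0 0 -0.01 0.521 0.21 0.3 -0.3; 0 0 -0.01 0.521 0.21 0.3 -0.3"

```text
time: 21.0
eef_pos: [0.5699, -0.0382, 0.1009]
tcp_rot: [0.753, 0.658, 0.0, 0.001]
contact_force: [0.0, -0.2, 0.3]
opening: 0.348
finger_force: 0.0
```

```bash
python3 - <<'E'
from h import *
go([.5683,-.0368,.021],83)
E
```

```text
turn [ 0.0003  0.     -0.0019] shift [ 0.0058 -0.0093  0.3993] rows>= 1.3
```

Request:
send_rows:
  moves: "0 0 -0.002 0.006 -0.009 0.15 -0.3; 0 0 -0.002 0.006 -0.009 0.3 -0.3; 0 0 -0.002 0.006 -0.009 0.38 -0.3; 0 0 -0.002 0.006 -0.009 0.4 -0.3; 0 0 -0.002 0.006 -0.009 0.4 -0.3; 0 0 -0.002 0.006 -0.009 0.4 -1; 0 0 -0.002 0.006 -0.009 0.4 -1; 0 0 -0.002 0.006 -0.009 0.4 -1; 0 0 -0.002 0.006 -0.009 0.4 -1"
  newtons: 40

```text
time: 22.12
eef_pos: [0.5686, -0.0361, 0.0206]
tcp_rot: [0.748, 0.664, 0.001, 0.001]
contact_force: [0.7, -0.2, 3.0]
opening: 0.086
finger_force: 39.1
```

Request:
send_rows:
  moves: "0 0 0 0 0.02 0 -1; 0 0 0 0 0.04 0 -1; 0 0 0 0 0.06 0 -1; 0 0 0 0 0.075 0 -1; 0 0 0 0 0.084 0 -1; 0 0 0 0 0.084 0 -1; 0 0 0 0 0.084 0 -1"

```text
time: 23.0
eef_pos: [0.5843, -0.0378, 0.0197]
tcp_rot: [0.748, 0.664, 0.0, 0.0]
contact_force: [-2.3, 0.7, -0.0]
opening: 0.086
finger_force: 39.0
```

Request:
send_rows:
  moves: "0 0 0 0 0.012 0 -1; 0 0 0 0 0.012 0 -1; 0 0 0 0 0.012 0 -1"

```text
time: 23.38
eef_pos: [0.5854, -0.0381, 0.0192]
tcp_rot: [0.748, 0.664, -0.001, -0.001]
contact_force: [-4.7, 0.1, 2.3]
opening: 0.083
finger_force: 39.2
```

Request:
send_rows:
  moves: "0 0 0 0 -0.008 0 -0.5; 0 0 0 0 -0.008 0 -0.4; 0 0 0 0 -0.008 0 -0.4; 0 0 0 0 -0.008 -0.1 -0.4; 0 0 0 0 -0.008 -0.35 -0.4; 0 0 0.03 0 -0.1 -0.6 0.5; 0 0 0.06 0 -0.2 -0.6 1; 0 0 0.09 0 -0.3 -0.6 1; 0 0 0.12 0 -0.4 -0.6 1; 0 0 0.15 0 -0.45 -0.6 1; 0 0 0.2 0 -0.45 -0.6 1; 0 0 0.25 0 -0.45 -0.6 1"

```text
time: 24.88
eef_pos: [0.4977, -0.0275, 0.1415]
tcp_rot: [0.998, 0.066, 0.001, 0.0]
contact_force: [0.9, -0.2, 0.5]
opening: 0.998
finger_force: 0.0
```

```bash
python3 - <<'E'
from h import *
go([.4913,-.028,.1],-7); go([.4913,-.028,.026],-7)
c=cam('top'); np.save('x.npy',0)
save(c['image'][165:240,295:355],'t6.png',6)
E
```

```text
turn [ 0.0001 -0.0004  0.0405] shift [-0.0328 -0.0022  0.2074] rows>= 1.4
turn [ 0.0001 -0.0004  0.0405] shift [-0.0338 -0.0025  0.5774] rows>= 1.9
```

Request:
send_rows:
  moves: "0 0 0.02 -0.033 0 0 1; 0 0 0.0405 -0.033 -0.002 0.05 1; 0 0 0.0405 -0.033 -0.002 0.2 1; 0 0 0.0405 -0.033 -0.002 0.35 1; 0 0 0.0405 -0.033 -0.002 0.5 1; 0 0 0.0405 -0.033 -0.002 0.597 1; 0 0 0.0405 -0.033 -0.002 0.597 1; 0 0 0.0405 -0.033 -0.002 0.597 -0.2; 0 0 0.0405 -0.033 -0.002 0.597 -0.2; 0 0 0.0405 -0.033 -0.002 0.597 -0.2; 0 0 0.0405 -0.033 -0.002 0.597 -0.2; 0 0 0.0405 -0.033 -0.002 0.597 -0.2"
  newtons: 80

```text
time: 26.42
eef_pos: [0.4919, -0.0283, 0.0224]
tcp_rot: [0.998, -0.058, 0.001, 0.0]
contact_force: [-2.5, -0.4, 5.1]
opening: 0.71
finger_force: 88.9
```

Request:
send_rows:
  moves: "0 0 0 0 0 -0.04 -0.2; 0 0 0 0 0 -0.12 -0.2; 0 0 0 0 0 -0.3 -0.2; 0 0 0 0 0 -0.5 -0.2; 0 0 0 0 0 -0.75 -0.2; 0 0 0 0 0 -0.95 -0.2; 0 0 0 0 0 -0.95 -0.2"

```text
time: 27.3
eef_pos: [0.4928, -0.0283, 0.2152]
tcp_rot: [0.998, -0.058, 0.005, 0.001]
contact_force: [0.4, 0.2, -3.6]
opening: 0.708
finger_force: 88.2
```

```bash
python3 - <<'E'
from h import *
go([.435,.242,.21],-7); go([.435,.242,.21],40)
E
```

```text
turn [ 0.0002 -0.0015  0.0011] shift [-0.4431 -1.3093  0.0202] rows>= 4.4
turn [ 0.0008 -0.0014 -0.1295] shift [-0.4431 -1.3093  0.0202] rows>= 4.4
```

Request:
send_rows:
  moves: "0 0 0 -0.04 -0.15 0 -0.2; 0 0 0 -0.1 -0.35 0 -0.2; 0 0 0 -0.18 -0.55 0 -0.2; 0 0 0 -0.25 -0.75 0 -0.2; 0 0 0 -0.32 -0.92 0 -0.2; 0 0 0 -0.34 -1 0 -0.2; 0 0 0 -0.34 -1 0 -0.2"

```text
time: 28.18
eef_pos: [0.4454, 0.1789, 0.209]
tcp_rot: [0.998, -0.057, -0.001, 0.0]
contact_force: [0.5, -0.4, -4.0]
opening: 0.712
finger_force: 88.2
```

```bash
python3 - <<'E'
from h import *
go([.442,.242,.21],-7)
E
```

```text
turn [0.0002 0.0004 0.0013] shift [-0.0526 -0.3114 -0.0054] rows>= 1.0
```

Request:
send_rows:
  moves: "0 0 0 -0.02 -0.1 0 -0.2; 0 0 0 -0.04 -0.22 0 -0.2; 0 0 0 -0.05 -0.29 0 -0.2; 0 0 0 -0.05 -0.31 0 -0.2; 0 0 0 -0.05 -0.31 0 -0.2; 0 0 0 -0.05 -0.31 0 -0.2; 0 0 0 -0.05 -0.31 0 -0.2; 0 0 0 -0.05 -0.31 0 -0.2"

```text
time: 29.18
eef_pos: [0.4435, 0.241, 0.2104]
tcp_rot: [0.998, -0.058, 0.0, 0.0]
contact_force: [-0.5, -0.0, -3.9]
opening: 0.706
finger_force: 88.2
```

```bash
python3 - <<'E'
from h import *
c=cam('scene'); save(c['image'][40:290,180:580],'s7.png',2)
s=ctrl.get_state(); print(s['eef_pos'],s['dq'])
E
```

```text
[0.44353406 0.24110602 0.21039054] [ 0.00057093  0.00143553 -0.00237635  0.00030949 -0.00203372  0.00094834]
```

View pics/s7.png

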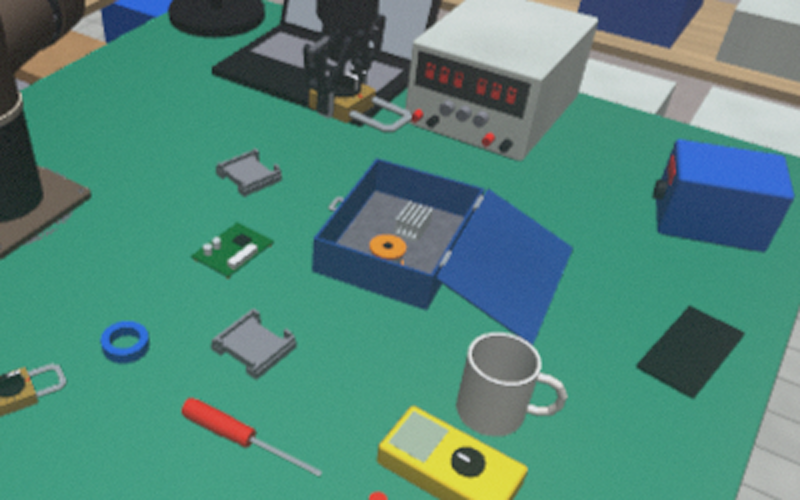

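```bash
python3 - <<'E'
from h import *
c=load('scene')
for d in (.077,.093):
    u,v=proj(c,[.4435+d*.9925,.241-d*.122,.213]); print(d,(u-180)*2,(v-40)*2)
E
```

```text
0.077 387.39575174764036 116.71687280754946
0.093 397.7325388618128 121.146452939662
```

The crossbar shows at about (398,122), which matches the shackle fully out. The lock hangs over the hasp, the reel and heat sink are in the case, and the bystanders haven't moved.

```bash
python3 -c "
from plant import ctrl
print(ctrl.sign_off())"
```

```text
the job is handed in; nothing more can be done
None
```

I handed the job in at about 29 s: heat sink and reel are in the case, the dial is at the red mark, and the shackle is fully out. The open lock is held steady over the hasp, about 21 cm above the bench; the hand-in returned no verdict.

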